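# Take the nested parts pots apart and put each in its size row

## Task

The three screw pots are locked one inside the other in the leaning stand. Take them apart (each inner pot is undone by turning it anticlockwise until it stops, then drawing straight out along the lean) and stand each pot upright on the floor of its own row, in the free front half of the tray that already holds a pot of the same size and colour. Leave the other things on the desk alone.

Things in the scene. Friction and masses are not known exactly. Their poses are not given: they have to be found in the camera images.
- stand: grey bench stand, fixed, with a black socket leaning 25 degrees from upright; origin at the centre of the socket floor, 45 mm above the desk; z = the leaning socket axis, up and (at yaw 0) towards the robot; y level. Socket wall 34 mm high, 83 mm outside diameter. The large pot stands in it, kept from turning by two lugs at its foot, and draws straight out along z
- large_pot: large grey pot, 80 mm high, ribbed grip collar 68 mm diameter over its top 26 mm, body 66 mm, two lugs at the foot to 74 mm across; origin at the centre of its underside, z along its axis to the mouth. About 0.2 kg. Inside its rim are two bayonet ledges 4 mm thick, with gaps between for the medium pot's lugs
- medium_pot: medium blue pot, 76 mm high, grip collar 60 mm diameter over its top 26 mm, body 51 mm; origin at centre of underside, z along its axis to the mouth, 0.1 kg. Nested, it is 30 mm above the large pot's underside. Its two lugs lie under ledges: freed by turning anticlockwise (seen into the mouth) at most 0.6 rad to a stop (less if turned along with the small pot), then draws out 50 mm along its axis
- small_pot: small yellow pot, 70 mm high, grip collar 44 mm diameter over its top 26 mm, body 34 mm; origin at centre of underside, z along axis to the mouth. Nested 32 mm above the medium pot's underside and locked in it the same way (0.4 to 0.6 rad), but it may drag the medium pot round: the firm stop can come after up to 1.25 rad. Within 0.15 rad of the stop it draws straight out, 44 mm. About 0.05 kg
- tray_small: white row tray, fixed on a dark mat, 210 x 94 x 14 mm, walls and floor 3 mm thick; in it stands fixed a yellow small pot, upright, 55 mm towards +x from the tray's centre; the half towards -x (centre 50 mm from the tray's centre) is free. Origin at the centre of its underside, 3 mm above the desk, x along the row to the fixed pot, z up
- tray_medium: white row tray, fixed on a dark mat, 210 x 94 x 14 mm, walls and floor 3 mm thick; in it stands fixed a blue medium pot, upright, 55 mm towards +x from the tray's centre; the half towards -x (centre 50 mm from the tray's centre) is free. Origin at the centre of its underside, 3 mm above the desk, x along the row to the fixed pot, z up
- tray_large: white row tray, fixed on a dark mat, 210 x 94 x 14 mm, walls and floor 3 mm thick; in it stands fixed a grey large pot, upright, 55 mm towards +x from the tray's centre; the half towards -x (centre 50 mm from the tray's centre) is free. Origin at the centre of its underside, 3 mm above the desk, x along the row to the fixed pot, z up
- bit_case: loose beige case, 86 x 57 x 28 mm, a bystander; origin at its underside
- green_screwdriver: loose green screwdriver, 153 mm long, 18 mm thick, a bystander; origin at its underside
There are look-alikes about, which are no part of the job. Of the things that look like the small_pot, the smaller one is meant.

How it is judged:
By the outcome, as a careful person would: the job done as asked, in the order asked, and still so for the second after the job is handed in, with the robot touching nothing.
It also fails if it takes over 72 s, if anything falls off the work surface, if the arm or the gripper's body presses on something with over 40 N, if the wrist force passes 120 N, or if a joint passes its speed limit or range.

## Robot

A 6-joint arm with a two-finger parallel gripper is mounted at the origin on a cart in front of the work surface, level with it; the furniture and walls round the work are solid. World frame = base frame: x ahead of the robot, y to its left, z up, the work surface at z = 0. Lengths are in m, angles in degrees, forces in N, time in s.
With the tool pointing down it reaches from about 0.35 to 0.875 m from the base axis. Payload 4.2 kg.
Tool frame: the origin (TCP) lies midway between the tips of the shut fingers; the grasp point (between the pads) lies 19 mm behind it; z points along the fingers, y is the line along which they close (so a half turn about z gives the same grasp; the last joint's range is limited). The gripper opens to 87 mm and grips with 3 to 60 N. Pads are 19 mm wide; open, the fingers measure 117 mm over their backs; the gripper's body (75 mm by 190 mm) begins 51 mm behind the grasp point.
Start: joints at [87.869, 22.042, 0.453, 0, -68.411, -14.817], TCP at [0.182, 0.598, 0.187] pointing down, gripper open.
Joint ranges: [-179.83, 179.83], [-69.29, 118.12], [-61.27, 80.66], [-181.25, 117.63], [-171.15, -9.14], [-177.46, 177.46]. Speed limits (degrees/s): [159.86, 159.86, 180, 180, 180, 180].

## Interface

Orientations are given as [roll, pitch, yaw] about the fixed x, y, z axes, in that order (R = Rz(yaw) Ry(pitch) Rx(roll)).
In Python, from workcell import env gives the robot as it stands. The module is installed in compiled form; this text tells all that it offers. Calls block until the motion is done:
- env.goto(position, orientation): joint-space move of the TCP to a pose.
- env.move_straight(position, rotation=None, rate=0.15, force_limit=None): straight line of the TCP; rotation=None keeps the orientation; rate is the mean speed in m/s. With force_limit (N) it stops when the force on the tool has changed by that much, and returns True; else False.
- env.set_joints(angles): joint-space move.
- env.gripper_to(opening, grasp_force=None): opening from 0.0 (shut) to 1.0 (fully open); grasp_force is the grip in N (None keeps the last); returns when the fingers have stopped.
- env.dwell(seconds).
- env.inverse_kinematics(position, orientation): joint angles nearest the present ones, or None.
- env.read_state(): the state.
- env.grab_frame(name): name is "side" or "top"; returns a dict with "image" (420x560x3 uint8, blue, green, red), "fx", "fy", "cx", "cy" (pixels), "position" and "orientation" of the camera in the world. Camera axes: x right, y up, looking along -z (the intrinsics and any distortion apply to the point x, -y, -z); pixel columns grow to the right and rows downward; lengths in m; the calibration is good to about 2 mm. A picture is of the moment at which its call begins. There is no depth.
A pose or a line that the arm cannot do raises env.Unreachable and nothing moves.
- env.close_job(): hands the job in; it is judged then, once.
Trained networks look in a picture, given as the dict that the camera call returned (one of the last four; its "shot" number tells which), for a name from the list of things; names that differ only in an ending like _2 or _b are one class to them, and where a whole thing is asked for, a point or a joint stands for the part that bears it (a point fixed in the world has none). Each returns a list of dicts, best first, with "score" (0 to 1); they miss things now and then, are a little off and sometimes report something else, mostly with a low value. They report only what shows in the picture. A call takes as long as a camera call. They do not tell look-alikes from the thing itself.
- env.search_frame(picture, thing): "xyz" ([x, y, z] in m, in world coordinates, good to about 4 mm: the middle of the surface that is visible of it).
- env.trace(picture, thing): "mask" (420x560 bool, what is visible of it).
The state is a dict: "clock": time; "joint_positions": joint angles; "qvel": joint speeds; "joint_torque": joint torques, N m; "position": TCP position; "tool_rot": TCP orientation; "force": force on the tool from outside, world axes, zero at the start; "wrist_torque": the same for the moment, N m; "opening": opening from 0.0 (shut) to 1.0 (fully open); "finger_force": force on a finger pad.
Only numpy, scipy, OpenCV 4.12 (cv2) and the standard library are available. Lean on these libraries where they do the work, as an engineer would, in place of code of your own. Each camera call takes 0.05 s, during which the arm holds its last target. There are 200 camera calls.

## Working session

There is one attempt and no reset: what is moved stays moved. The work goes in short steps, each a Python script; the robot and the scene stay as the last script left them, time stands still between calls to the robot, and variables do not carry over. Pictures are saved under pics/ and viewed, at most 10 in all, crops included, and the job is handed in when it is done.

```bash
mkdir -p pics
python3 - <<'E'
from workcell import env
import cv2,numpy as np
for n in ["side","top"]:
    f=env.grab_frame(n); cv2.imwrite(f"pics/{n}0.png",f["image"])
    print(n,{k:(np.round(v,4).tolist() if not isinstance(v,(int,str)) else v) for k,v in f.items() if k!="image"})
    for t in ["stand","large_pot","medium_pot","small_pot","tray_small","tray_medium","tray_large","bit_case","green_screwdriver"]:
        print(t,[(np.round(d["xyz"],3).tolist(),round(d["score"],2)) for d in env.search_frame(f,t)])
s=env.read_state();print(s)
E
```

```text
side {'fx': 546.5761, 'fy': 546.5761, 'cx': 273.015, 'cy': 210.9461, 'position': [-0.4815, -0.6103, 1.0133], 'orientation': [55.2293, 0.5589, -51.9823], 'shot': 1}
stand [([0.572, 0.177, 0.009], 0.97)]
large_pot [([0.57, 0.172, 0.093], 0.61)]
medium_pot [([0.551, 0.179, 0.131], 0.77)]
small_pot [([0.408, 0.679, 0.045], 0.59), ([0.551, 0.191, 0.159], 0.53), ([0.674, 0.057, 0.029], 0.35)]
tray_small [([0.59, -0.297, 0.008], 0.85)]
tray_medium [([0.618, -0.101, 0.005], 0.95)]
tray_large [([0.615, -0.197, 0.011], 0.81)]
bit_case [([0.672, 0.058, 0.034], 0.8), ([0.573, 0.176, 0.012], 0.46)]
green_screwdriver [([0.431, 0.404, 0.016], 0.45)]
top {'fx': 437.681, 'fy': 437.681, 'cx': 275.1957, 'cy': 209.2585, 'position': [0.3722, 0.2043, 1.5451], 'orientation': [7.7636, 0.4193, -91.0949], 'shot': 2}
stand [([0.556, 0.2, 0.012], 0.62)]
large_pot []
medium_pot []
small_pot [([0.428, 0.686, 0.054], 0.94), ([0.552, 0.198, 0.155], 0.68)]
tray_small [([0.584, -0.287, 0.006], 0.85), ([0.554, 0.197, 0.152], 0.37)]
tray_medium [([0.607, -0.089, 0.005], 0.64), ([0.578, 0.204, 0.14], 0.32)]
tray_large [
[... 169 characters left out ...]
.01], 0.26)]
{'clock': 1.0, 'joint_positions': array([ 8.78679126e+01,  2.20409275e+01,  4.53730966e-01, -1.49712953e-03,
       -6.84102177e+01, -1.48169997e+01]), 'qvel': array([-0.00938488,  0.01458495,  0.08232284, -0.01473861, -0.00625076,
       -0.0316693 ]), 'joint_torque': array([ 2.32889133e-04, -3.90477204e+01,  1.87623936e+01,  4.22434956e+00,
        1.55143352e-02, -2.15580343e-05]), 'position': array([0.18215999, 0.59785458, 0.18696169]), 'tool_rot': array([-1.79997856e+02,  2.00707887e-03, -1.69496380e+01]), 'force': array([-0.69996753, -0.10143384,  0.55851897]), 'wrist_torque': array([-0.01435417, -0.00126546, -0.01471076]), 'finger_force': 0.0, 'opening': 1.00142527101147}
```

View pics/side0.png

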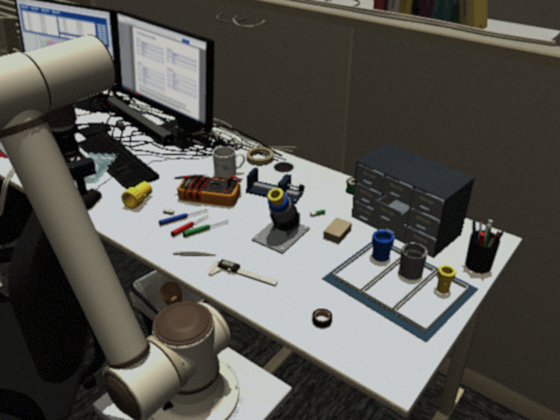

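View pics/top0.png

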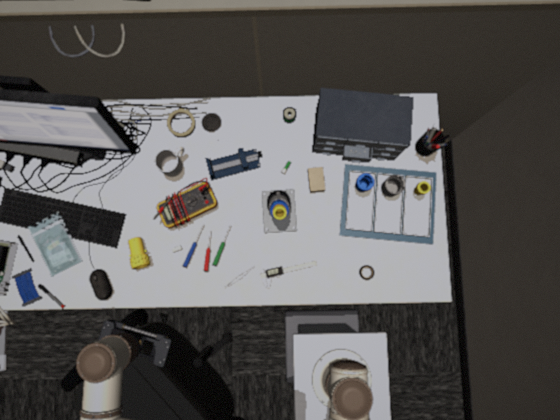

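```bash
cat > h.py <<'E'
from workcell import env
import cv2,numpy as np
from scipy.spatial.transform import Rotation as R
def proj(f,P):
    P=np.atleast_2d(P); C=R.from_euler('xyz',f["orientation"],degrees=True).inv().apply(P-np.array(f["position"]))
    return np.c_[f["fx"]*C[:,0]/-C[:,2]+f["cx"], f["fy"]*C[:,1]/C[:,2]+f["cy"]]
def ray(f,uv,z):
    d=R.from_euler('xyz',f["orientation"],degrees=True).apply([(uv[0]-f["cx"])/f["fx"],-(uv[1]-f["cy"])/f["fy"],-1])
    p=np.array(f["position"]); return p+d*(z-p[2])/d[2]
E
python3 - <<'E'
from h import *
s=cv2.imread("pics/side0.png");t=cv2.imread("pics/top0.png")
c=lambda im,x,y,w,h,W,H:cv2.resize(im[y:y+h,x:x+w],(W,H),interpolation=cv2.INTER_CUBIC)
a=np.hstack([c(s,240,175,80,60,400,300),c(t,250,180,64,48,400,300)])
b=np.hstack([c(t,335,160,108,85,400,300),c(s,320,220,160,120,400,300)])
cv2.imwrite("pics/crop1.png",np.vstack([a,b]))
f={n:env.grab_frame(n) for n in ["side","top"]}
for n in f:
  for k in ["small_pot","medium_pot","large_pot","stand","tray_small","tray_medium","tray_large"]:
    for d in env.trace(f[n],k):
      m=d["mask"];y,x=np.where(m)
      if len(x): print(n,k,round(d["score"],2),len(x),x.min(),x.max(),y.min(),y.max(),x.mean().round(1),y.mean().round(1), np.round(cv2.minAreaRect(np.c_[x,y].astype(np.float32))[0],1),np.round(cv2.minAreaRect(np.c_[x,y].astype(np.float32))[1:][0],1),cv2.minAreaRect(np.c_[x,y].astype(np.float32))[2])
E
```

```text
side small_pot 0.69 198 269 284 189 204 276.4 196.1 [276.5 196. ] [15.7 14.3] 63.43495178222656
side small_pot 0.6 511 122 152 182 207 136.5 194.5 [137.2 194.2] [19.4 32.2] 56.3099365234375
side medium_pot 0.44 212 269 289 194 212 280.9 205.0 [280.7 204.8] [15.  21.1] 61.927513122558594
side large_pot 0.67 250 271 294 202 222 284.4 214.0 [284.2 213.3] [15.5 22. ] 64.65382385253906
side large_pot 0.47 150 184 209 225 235 196.2 229.8 [196.4 229.6] [ 6.3 26.9] 71.56504821777344
side stand 0.58 1241 253 308 204 252 281.7 232.4 [281.3 229.9] [35.9 55.3] 47.29060745239258
side stand 0.41 2073 333 400 229 291 369.3 261.6 [369.5 261.6] [36.2 70.9] 45.725223541259766
side tray_small 0.74 2463 395 467 265 330 432.1 298.3 [432.4 298.9] [37.6 73.8] 46.7357063293457
side tray_small 0.34 153 184 211 224 235 197.7 229.4 [197.5 229.5] [ 5.7 28.5] 71.56504821777344
side tray_medium 0.9 2162 333 400 229 291 369.7 261.3 [370.  261.7] [36.9 73. ] 45.725223541259766
side tray_large 0.93 2390 363 434 242 310 401.0 276.9 [401.7 276.8] [41.2 75.8] 40.81508255004883
top small_pot 0.82 553 129 150 237 269 138
[... 340 characters left out ...]
.2 [279.7 203.7] [15.2  7.6] 3.814074993133545
top large_pot 0.51 138 269 288 192 209 277.8 198.9 [277.1 199.5] [14.5 20.7] 74.47589111328125
top stand 0.55 881 262 295 190 232 278.3 213.2 [279.  211.1] [42.  32.5] 86.633544921875
top tray_small 0.97 1616 403 432 176 236 417.2 206.2 [417.1 206.1] [28.  59.5] 2.8624050617218018
top tray_medium 0.78 1602 346 375 171 231 360.7 200.8 [360.8 200.7] [27.8 59. ] 4.763641834259033
top tray_large 0.74 1666 374 405 173 233 389.1 203.1 [389.5 203.4] [28.7 60.3] 3.6913859844207764
top tray_large 0.43 169 273 286 205 219 279.5 211.9 [279.5 212. ] [14. 13.] 90.0
top tray_large 0.36 361 309 325 168 192 316.7 179.9 [316.8 179.8] [24.  15.3] 85.2363510131836
```

View pics/crop1.png

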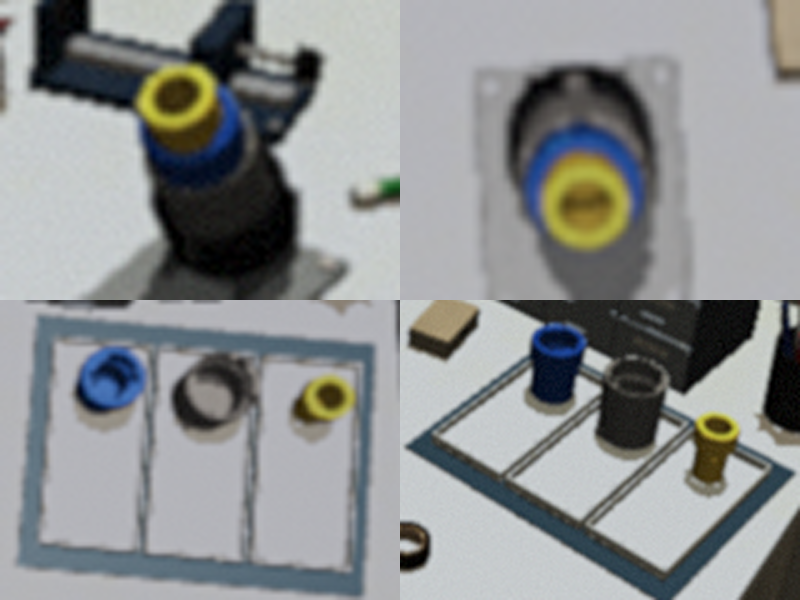

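Crop: the small yellow pot in the stand (side 275,194; top 279,212) sits in the blue collar. The other candidates are the lying yellow one (side 137,193; 32 px long, so bigger, a look-alike) and the fixed pot in the tray (side 446,278). The one meant is the pot in the stand. Rows by y: medium, large, small. Next I fit the poses from colour silhouettes.

```bash
cat > fit.py <<'E'
from h import *
from scipy.optimize import minimize
fs=[env.grab_frame(n) for n in ["side","top"]]
th=np.linspace(0,2*np.pi,40)
def hull(f,o,A,cyl):
    M=np.zeros((1680,2240),np.uint8)
    for r,z0,z1 in cyl:
        P=np.vstack([o+A@np.array([r*np.cos(t),r*np.sin(t),z]) for z in(z0,z1) for t in th])
        q=((proj(f,P)+.5)*4*16).astype(np.int32)
        cv2.fillConvexPoly(M,cv2.convexHull(q),255,cv2.LINE_AA,4)
    return cv2.resize(M,(560,420),interpolation=cv2.INTER_AREA)/255.
def seg(f,kind,box):
    H=cv2.cvtColor(f["image"],cv2.COLOR_BGR2HSV);h,s,v=[H[...,i].astype(int) for i in range(3)]
    m=(h>14)&(h<36)&(s>110)&(v>40) if kind=="y" else (h>98)&(h<128)&(s>130)&(v>30)
    b=np.zeros_like(m);x0,x1,y0,y1=box;b[y0:y1,x0:x1]=1
    return (m&b).astype(float)
S=[(.022,.044,.070),(.017,0,.044)];M=[(.030,.050,.076),(.0255,0,.05)];L=[(.034,.054,.08),(.033,0,.054)]
def Rst(yaw): return R.from_euler('zy',[yaw,-25],degrees=True).as_matrix()
obs=[(seg(f,"y",b),seg(f,"b",b)) for f,b in zip(fs,[(262,296,183,216),(266,294,198,226)])]
def cost(p):
    o=np.array([p[0],p[1],.045]);A=Rst(p[2]);c=0
    for f,(y,b) in zip(fs,obs):
        my=hull(f,o+A[:,2]*.062,A,S[:1]);mb=np.clip(hull(f,o+A[:,2]*.03,A,M[:1])-my,0,1)
        g=lambda a:cv2.GaussianBlur(a,(0,0),1.2)
        c+=((g(my)-g(y))**2).sum()+((g(mb)-g(b))**2).sum()
    return c
if __name__=="__main__":
    for (y,b) in obs: print(y.sum(),b.sum())
    for y0 in(-15,0,15):
        r=minimize(cost,[.605,.195,y0],method="Nelder-Mead",options=dict(initial_simplex=[[.605,.195,y0],[.62,.195,y0],[.605,.21,y0],[.605,.195,y0+10]]))
        print(r.x.round(4),r.fun)
    # trays: fixed pots, upright, underside at z=.006
    for nm,kind,cyl,g,bx in [("small","y",S,(.64,-.29),[(430,465,255,300),(408,440,172,202)]),("medium","b",M,(.655,-.09),[(365,405,222,270),(350,380,165,198)])]:
        ob=[seg(f,kind,b) for f,b in zip(fs,bx)]
        def c2(p):
            o=np.array([p[0],p[1],.006])
            return sum(((cv2.GaussianBlur(hull(f,o,np.eye(3),cyl),(0,0),1.2)-cv2.GaussianBlur(m,(0,0),1.2))**2).sum() for f,m in zip(fs,ob))
        r=minimize(c2,g,method="Nelder-Mead",options=dict(initial_simplex=[g,(g[0]+.01,g[1]),(g[0],g[1]+.01)]))
        print(nm,r.x.round(4),r.fun,[m.sum() for m in ob])
    for uv in [(360.8,200.7),(389.4,203.4),(417.1,206.1)]: print(ray(fs[1],uv,.012).round(4))
    for uv in [(370,261.7),(401.3,276.8),(432.4,298.9)]: print(ray(fs[0],uv,.012).round(4))
    # mat corners (top crop) 
    for c in [(40,18),(374,47),(360,293),(18,265)]: print("mat",ray(fs[1],(335+(c[0]+.5)*.27-.5,160+(c[1]+.5)*.2833-.5),.003).round(4))
E
python3 fit.py
```

```text
214.0 154.0
161.0 80.0
[  0.6048   0.2002 -10.5015] 34.86370353564861
[0.6046 0.2002 2.5377] 34.86493664143423
[ 0.6048  0.2003 17.0312] 34.819662444343045
small [ 0.6399 -0.2942] 46.02031426308596 [np.float64(354.0), np.float64(143.0)]
medium [ 0.6637 -0.096 ] 74.6463509422463 [np.float64(485.0), np.float64(231.0)]
[ 0.6059 -0.0921  0.012 ]
[ 0.5942 -0.1926  0.012 ]
[ 0.5826 -0.2896  0.012 ]
[ 0.6165 -0.0874  0.012 ]
[ 0.6123 -0.187   0.012 ]
[ 0.5836 -0.2907  0.012 ]
mat [ 0.7394 -0.0445  0.003 ]
mat [ 0.7025 -0.3663  0.003 ]
mat [ 0.4533 -0.336   0.003 ]
mat [ 0.4876 -0.0133  0.003 ]
```

```bash
sed -i "s/'zy',\[yaw/'ZY',[yaw/" fit.py; python3 fit.py | head -5
python3 - <<'E'
from fit import *
# dark body check: overlay of large pot + socket for a yaw scan
for yaw in (-10,-5,0,5,10):
    r=minimize(lambda p:cost([p[0],p[1],yaw]),[.605,.2],method="Nelder-Mead",options=dict(initial_simplex=[[.605,.2],[.615,.2],[.605,.21]]))
    print(yaw,r.x.round(4),round(r.fun,2))
    o=np.r_[r.x,.045];A=Rst(yaw);
    f=fs[1];g=cv2.cvtColor(f["image"],cv2.COLOR_BGR2GRAY).astype(float)
    for f in fs:
        g=cv2.cvtColor(f["image"],cv2.COLOR_BGR2GRAY).astype(float)
        m=hull(f,o,A,[(.0415,0,.034)])+hull(f,o,A,L);mm=np.clip(m,0,1)
        m2=cv2.dilate(mm,np.ones((5,5)))-mm
        print("  in",(g*mm).sum()/mm.sum(),"ring",(g*m2).sum()/m2.sum())
E
```

```text
217.0 149.0
161.0 81.0
[0.6044 0.2033 3.9385] 29.921046117315996
[0.6044 0.2001 0.1362] 30.51990964559075
[0.6045 0.2031 3.7384] 29.97867205438438
-10 [0.6038 0.1921] 36.1
  in 37.55316802138254 ring 100.35747704269724
  in 92.68461955412263 ring 121.26703187930916
-5 [0.6043 0.1962] 33.3
  in 35.63523037984038 ring 102.38682309003816
  in 88.79333793725512 ring 130.61664154562894
0 [0.6046 0.2001] 31.55
  in 34.80212284151376 ring 102.37638708796834
  in 87.15580361232674 ring 135.71403334248077
5 [0.6043 0.2041] 31.13
  in 35.417305323340514 ring 99.628012193608
  in 88.6484638513918 ring 132.7156523822563
10 [0.6039 0.2082] 32.25
  in 38.16180693668507 ring 93.67730244358022
  in 92.38222109626253 ring 125.36179097354784
```

```bash
cat >> h.py <<'E'
def tool(A,phi,flip=1):
    """tool orientation: z=-pot axis, closing line y turned phi deg about the pot axis"""
    Rt=np.c_[-A[:,0]*flip*-1, -A[:,1]*flip, -A[:,2]]  # x=flip*Ax, y=-flip*Ay, z=-Az
    return R.from_matrix(R.from_rotvec(np.radians(phi)*A[:,2]).as_matrix()@Rt).as_euler('xyz',degrees=True)
E
python3 - <<'E'
from h import *
A=R.from_euler('ZY',[0,-25],degrees=True).as_matrix();o=np.array([.6047,.2002,.045])
for fl in(1,-1):
  for phi in(-90,-60,-30,0,30,60,90):
    q=env.inverse_kinematics(o+A[:,2]*.2,tool(A,phi,fl)); print(fl,phi,None if q is None else np.round(q,1))
  for p in [(.5356,-.2818),(.5594,-.0836)]:
    for yaw in(-96.8,-6.8,83.2,173.2):
      q=env.inverse_kinematics([*p,.15],[180,0,yaw]);print(p,yaw,None if q is None else np.round(q,1))
E
```

```text
1 -90 [ 47.2   1.7 -34.9  29.1 -39.6 -67.6]
1 -60 [ 47.2   1.7 -34.9  29.1 -39.6 -37.6]
1 -30 [ 47.2   1.7 -34.9  29.1 -39.6  -7.6]
1 0 [ 47.2   1.7 -34.9  29.1 -39.6  22.4]
1 30 [ 47.2   1.7 -34.9  29.1 -39.6  52.4]
1 60 [ 47.2   1.7 -34.9  29.1 -39.6  82.4]
1 90 [ 47.2   1.7 -34.9  29.1 -39.6 112.4]
(0.5356, -0.2818) -96.8 [-12.4  21.7  -5.6   0.  -62.7   5.6]
(0.5356, -0.2818) -6.8 [-12.4  21.7  -5.6   0.  -62.7  95.6]
(0.5356, -0.2818) 83.2 [ -12.4   21.7   -5.6    0.   -62.7 -174.4]
(0.5356, -0.2818) 173.2 [-12.4  21.7  -5.6  -0.  -62.7 -84.4]
(0.5594, -0.0836) -96.8 [  7.9  18.  -11.2   0.  -60.8 -14.7]
(0.5594, -0.0836) -6.8 [  7.9  18.  -11.2   0.  -60.8  75.3]
(0.5594, -0.0836) 83.2 [  7.9  18.  -11.2   0.  -60.8 165.3]
(0.5594, -0.0836) 173.2 [   7.9   18.   -11.2   -0.   -60.8 -104.7]
-1 -90 [ 47.2   1.7 -34.9  29.1 -39.6 112.4]
-1 -60 [ 47.2   1.7 -34.9  29.1 -39.6 142.4]
-1 -30 [ 47.2   1.7 -34.9  29.1 -39.6 172.4]
-1 0 [  47.2    1.7  -34.9   29.1  -39.6 -157.6]
-1 30 [  47.2    1.7  -34.9   29.1  -39.6 -127.6]
-1 60 [ 47.2   1.7 -34.9  29.1 -39.6 -97.6]
-1 90 [ 47.2   1.7 -34.9  29.1 -39.6 -67.6]
(0.5356, -0.2818) -96.8 [-12.4  21.7  -5.6   0.  -62.7   5.6]
(0.5356, -0.2818) -6.8 [-12.4  21.7  -5.6   0.  -62.7  95.6]
(0.5356, -0.2818) 83.2 [ -12.4   21.7   -5.6    0.   -62.7 -174.4]
(0.5356, -0.2818) 173.2 [-12.4  21.7  -5.6  -0.  -62.7 -84.4]
(0.5594, -0.0836) -96.8 [  7.9  18.  -11.2   0.  -60.8 -14.7]
(0.5594, -0.0836) -6.8 [  7.9  18.  -11.2   0.  -60.8  75.3]
(0.5594, -0.0836) 83.2 [  7.9  18.  -11.2   0.  -60.8 165.3]
(0.5594, -0.0836) 173.2 [   7.9   18.   -11.2   -0.   -60.8 -104.7]
```

```bash
cat >> h.py <<'E'
A=R.from_euler('ZY',[2,-25],degrees=True).as_matrix();O=np.array([.6045,.2017,.045])
def at(s): return O+A[:,2]*s
def st(msg=""):
    s=env.read_state(); print(msg,"t",round(s["clock"],2),"F_pot",np.round(A.T@s["force"],1),"M_pot",np.round(A.T@s["wrist_torque"],2),"op",round(s["opening"],3),"ff",round(s["finger_force"],1),"q6",round(s["joint_positions"][5],1),flush=True); return s
def turn(maxdeg,step=12,stop=1.5):
    """turn anticlockwise with joint 6 until the moment about the axis shows the stop"""
    q=np.array(env.read_state()["joint_positions"]);q0=q[5]
    while q[5]-q0<maxdeg:
        q[5]+=step; env.set_joints(q); s=st("  turn %.0f"%(q[5]-q0))
        if abs((A.T@s["wrist_torque"])[2])>stop: break
    return q[5]-q0
E
python3 - <<'E'
from h import *
env.goto(at(.19),tool(A,-40)); st("standoff")
print(env.move_straight(at(.110),rate=.1,force_limit=10)); st("down")
env.gripper_to(0.3,8); st("grip")
f=env.grab_frame("top");cv2.imwrite("pics/g1.png",cv2.resize(f["image"][120:300,180:420],(800,600)))
E
```

```text
standoff t 3.96 F_pot [ 0.4 -0.2 -0.1] M_pot [ 0.04  0.89 -0.01] op 1.002 ff 0.0 q6 -15.3
False
down t 4.91 F_pot [0.2 0.4 0.4] M_pot [0.06 0.82 0.03] op 0.998 ff 0.0 q6 -23.5
grip t 6.11 F_pot [-0.3  0.5 -0.4] M_pot [ 0.01  0.91 -0.02] op 0.302 ff 0.0 q6 -23.5
```

View pics/g1.png

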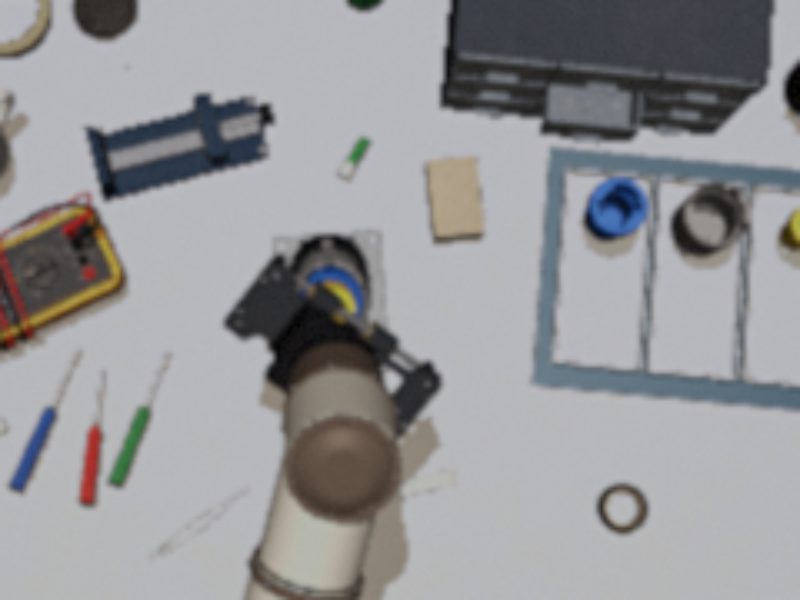

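Run:
```python
from h import *
s=env.read_state();T=R.from_euler('xyz',s["tool_rot"],degrees=True).as_matrix()
print(s["position"],at(.110),"\n",T.round(3),"\n",A.round(3))
f=env.grab_frame("side");cv2.imwrite("pics/g2.png",cv2.resize(f["image"][155:245,220:340],(800,600),interpolation=cv2.INTER_CUBIC))
print(proj(f,[s["position"],s["position"]-T[:,2]*.05,at(.132)]))
```

```text
[0.55805763 0.20008755 0.1447033 ] [0.55804031 0.20007759 0.14469386] 
 [[ 0.716 -0.555  0.422]
 [-0.618 -0.786  0.015]
 [ 0.324 -0.272 -0.906]] 
 [[ 0.906 -0.035 -0.422]
 [ 0.032  0.999 -0.015]
 [ 0.423 -0.     0.906]]
[[276.5906795  197.71440772]
 [272.11134732 187.64515606]
 [274.64691378 193.35359155]]
```

View pics/g2.png

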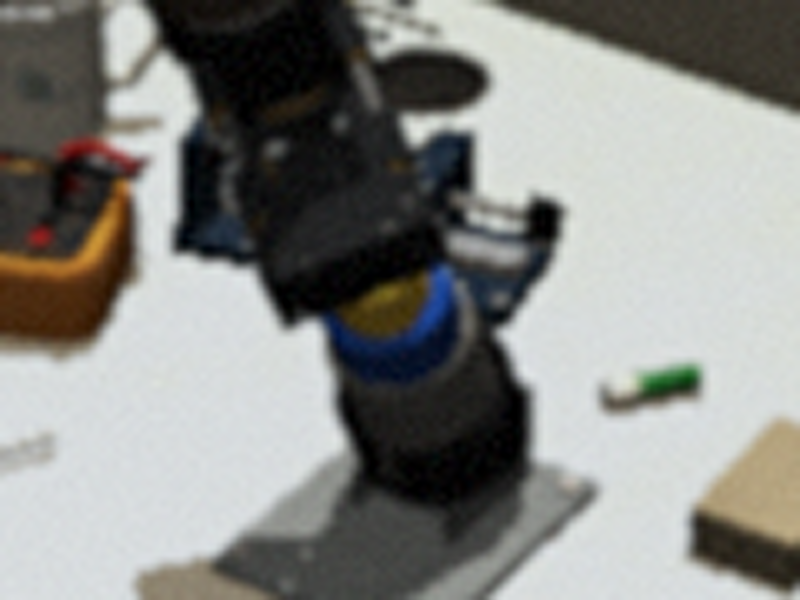

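Run:
```python
from h import *
env.gripper_to(0.0,8); st("grip")
```

```text
grip t 6.97 F_pot [-0.3  0.3  0.2] M_pot [0.03 0.83 0.01] op 0.011 ff 0.0 q6 -23.5
```

Run:
```python
from h import *
def crop(n,x,y,w=72,h=54):
    f=env.grab_frame(n);s=env.read_state();T=R.from_euler('xyz',s["tool_rot"],degrees=True).as_matrix()
    k=400/w;im=cv2.resize(f["image"][y:y+h,x:x+w],(400,300),interpolation=cv2.INTER_CUBIC)
    px=lambda P:np.round((proj(f,P)+.5-[x,y])*k).astype(int)
    th=np.linspace(0,6.283,30)
    for r,h_,c in[(.022,.132,(0,0,255)),(.03,.106,(255,0,255))]:
        cv2.polylines(im,[px(np.array([at(h_)+A@[r*np.cos(t),r*np.sin(t),0] for t in th]))],True,c,1)
    p=s["position"];a,b=px([p,p-T[:,2]*.05]);cv2.line(im,tuple(map(int,a)),tuple(map(int,b)),(0,255,0),1);cv2.circle(im,tuple(map(int,a)),4,(0,255,0),1)
    return im
v=[("top",243,185),("side",238,170)]
a=np.hstack([crop(*i) for i in v])
env.move_straight(at(.21),rate=.15);st()
b=np.hstack([crop(*i) for i in v])
cv2.imwrite("pics/g3.png",np.vstack([a,b]))
```

```text
t 7.88 F_pot [-0.   0.8  0. ] M_pot [-0.02  0.9  -0.03] op 0.006 ff 0.0 q6 -14.2
```

View pics/g3.png

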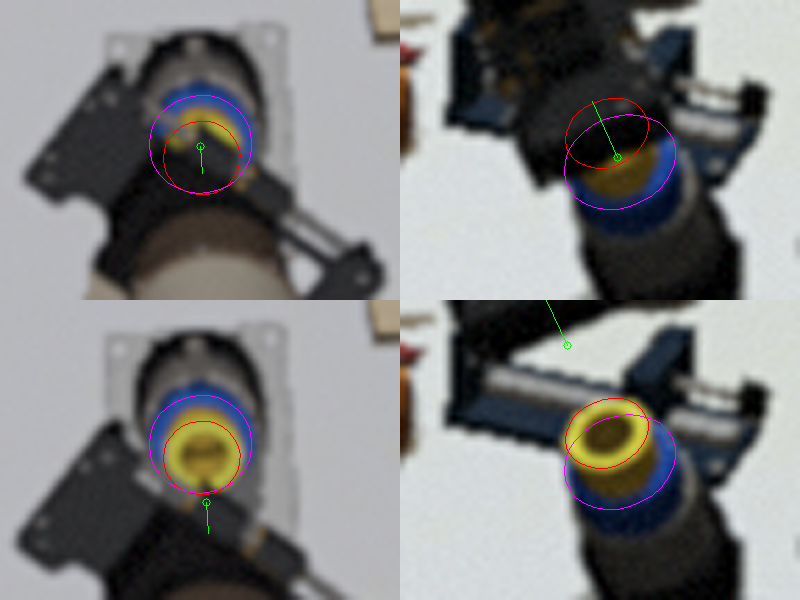

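Run:
```python
from h import *
def crop(n,x,y,w,h):
    f=env.grab_frame(n);s=env.read_state();T=R.from_euler('xyz',s["tool_rot"],degrees=True).as_matrix()
    k=400/w;im=cv2.resize(f["image"][y:y+h,x:x+w],(400,600),interpolation=cv2.INTER_CUBIC)
    im=np.clip(im.astype(float)*1.8+20,0,255).astype(np.uint8)
    p=s["position"]
    px=lambda P:np.round((proj(f,np.array([p+T@np.array(q) for q in P]))+.5-[x,y])*k).astype(int)
    cv2.polylines(im,[px([[0,0,0],[0,0,-.07]])],False,(0,255,0),1)
    cv2.polylines(im,[px([[a*.0375,b*.095,-.07] for a,b in [(1,1),(1,-1),(-1,-1),(-1,1)]])],True,(0,0,255),1)
    cv2.polylines(im,[px([[a*.0095,b*.015,-.0] for a,b in [(1,1),(1,-1),(-1,-1),(-1,1)]])],True,(255,255,0),1)
    return im
cv2.imwrite("pics/g4.png",np.hstack([crop("top",245,180,72,108),crop("side",230,120,80,120)]))
```

```text
(no output)
```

View pics/g4.png

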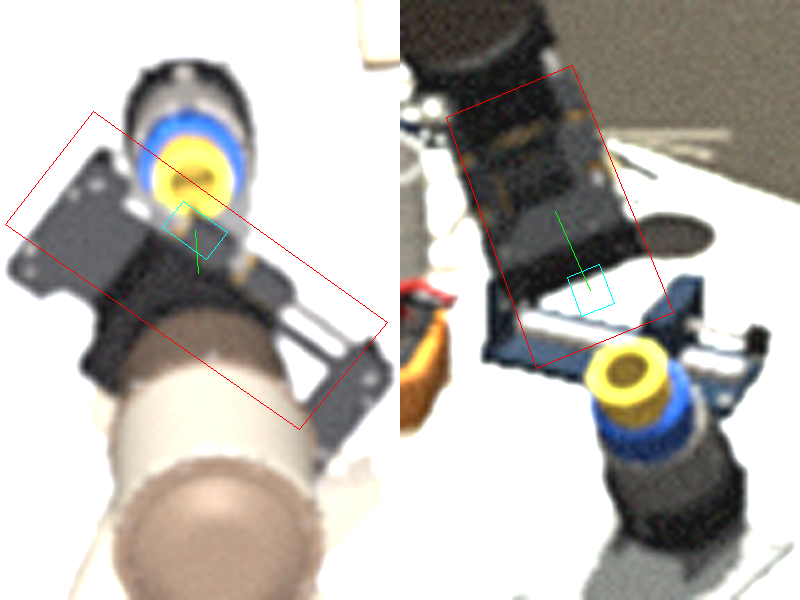

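The overlay shows the whole gripper about 70 mm further back along its axis than the reported TCP (side: body edge at (500–640, 290–240) against a predicted (537–672, 368–312)). So the fingers shut above the pot. I'll check this by touching the bare desk with the fingers shut.

Run:
```python
from h import *
env.goto([.48,.06,.06],[180,0,-96.8]); st()
hit=env.move_straight([.48,.06,-.1],rate=.1,force_limit=6)
s=st(); print(hit,s["position"])
ims=[]
for n in("top","side"):
    f=env.grab_frame(n);u,v=proj(f,[s["position"]])[0];print(n,u,v)
    x=int(np.clip(u-40,0,480));y=int(np.clip(v-60,0,300));im=cv2.resize(f["image"][y:y+120,x:x+80],(400,600),interpolation=cv2.INTER_CUBIC)
    cv2.circle(im,(int((u+.5-x)*5),int((v+.5-y)*5)),4,(0,255,0),1);ims.append(im)
cv2.imwrite("pics/g5.png",np.hstack(ims))
env.move_straight([.48,.06,.1],rate=.2)
```

```text
t 8.97 F_pot [0.4 0.6 0. ] M_pot [ 0.07 -0.06 -0.1 ] op 0.007 ff 0.0 q6 -33.2
 t 9.95 F_pot [ 2.9 -0.6 11.2] M_pot [ 0.13  0.55 -0.04] op 0.003 ff 5.8 q6 -33.2
True [ 0.47991938  0.06007308 -0.03522474]
top 317.77044400854237 238.05563179846536
side 299.05036487248907 278.74797911558056
```

View pics/g5.png

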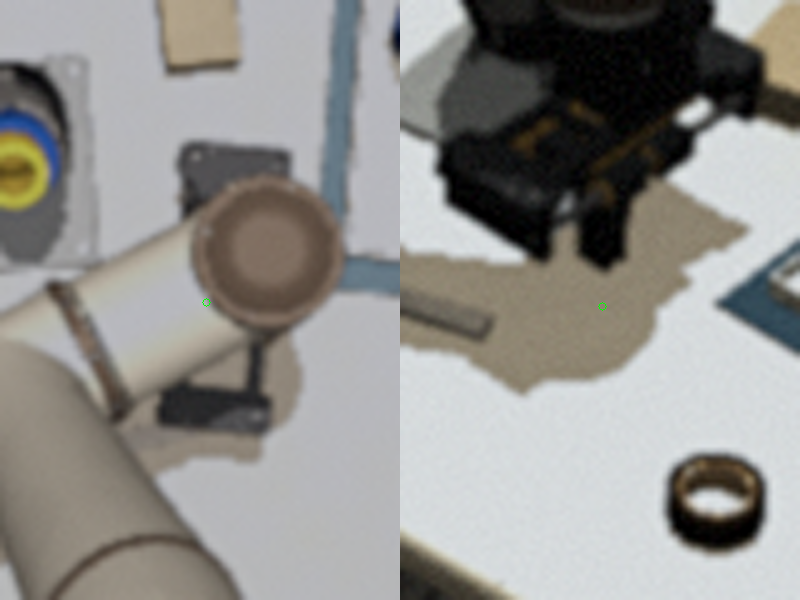

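Run:
```python
from h import *
env.goto(at(.19),tool(A,45)); s=st()
T=R.from_euler('xyz',s["tool_rot"],degrees=True).as_matrix()
env.gripper_to(1.0,8)
ims=[]
for n in("top","side"):
    f=env.grab_frame(n);u,v=proj(f,[s["position"]])[0]
    x=int(u-40);y=int(v-60);im=cv2.resize(f["image"][y:y+120,x:x+80],(400,600),interpolation=cv2.INTER_CUBIC)
    im=np.clip(im.astype(float)*1.5+20,0,255).astype(np.uint8)
    for d,c in[(-.0345*T[:,2],(0,255,0)),(np.array([0,0,.0345]),(0,0,255))]:
      for b in(-1,1):
        P=[s["position"]+d+T@np.array([a*.0095,b*w,0]) for a,w in[(1,.0435),(1,.0585),(-1,.0585),(-1,.0435)]]
        cv2.polylines(im,[np.round((proj(f,P)+.5-[x,y])*5).astype(int)],True,c,1)
    ims.append(im)
cv2.imwrite("pics/g6.png",np.hstack(ims)); st()
```

```text
t 12.46 F_pot [ 0.3 -0.4  0.2] M_pot [-0.13  0.8   0.06] op 0.005 ff 0.0 q6 69.7
 t 14.07 F_pot [ 0.8 -0.4  0. ] M_pot [-0.1   0.83  0.03] op 1.0 ff 0.0 q6 69.7
```

View pics/g6.png

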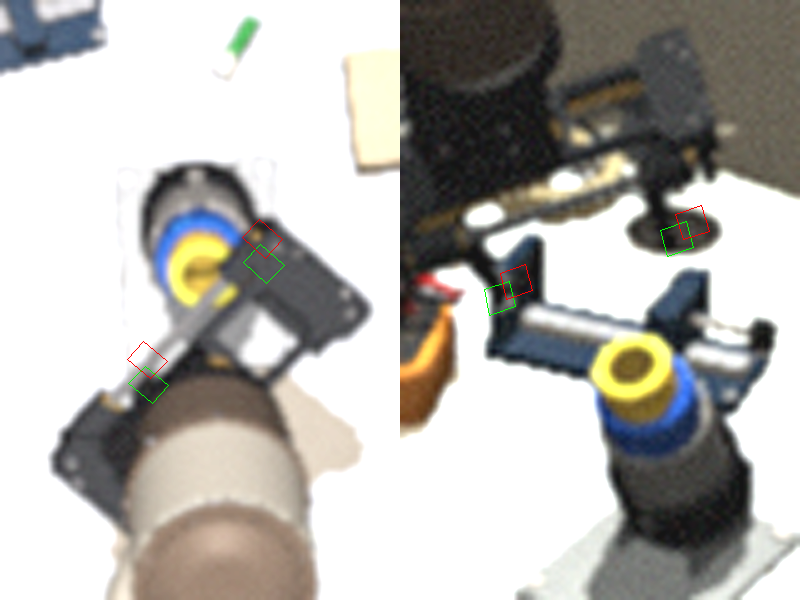

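The fingers match the green boxes, so the real tips are about 35 mm behind the reported TCP along the tool axis (left tip near side (490,285)). I'll correct for that and go on.

```bash
cat >> h.py <<'E'
D=.0345
def tip(s): return at(s-D)   # command that brings the finger tips to height s on the pot axis
E
python3 - <<'E'
from h import *
print(env.move_straight(tip(.111),rate=.12,force_limit=8)); s=st("down"); print((A.T@(s["position"]-O)).round(4))
env.gripper_to(0.55,8);st("pre")
env.gripper_to(0.0,10); st("grip")
E
```

```text
False
down t 15.17 F_pot [ 0.1 -0.  -0.5] M_pot [-0.07  0.84 -0.01] op 1.002 ff 0.0 q6 54.0
[0.0003 0.0001 0.0767]
pre t 16.09 F_pot [-0.8  0.1 -0. ] M_pot [-0.05  0.84  0.05] op 0.552 ff 0.0 q6 54.0
grip t 16.37 F_pot [ 0.1  0.2 -0.3] M_pot [-0.07  0.88  0.04] op 0.501 ff 10.0 q6 54.0
```

Run:
```python
from h import *
env.gripper_to(0.0,45); st("grip")
print(turn(78,13,1.2))
```

```text
grip t 16.58 F_pot [ 0.2 -0.1 -0.2] M_pot [-0.11  0.82  0.03] op 0.495 ff 45.0 q6 54.0
  turn 13 t 16.92 F_pot [-0.4 -0.1  0.5] M_pot [-0.11  0.9   0.06] op 0.5 ff 45.0 q6 66.8
  turn 26 t 17.25 F_pot [ 0.5  1.  -0.3] M_pot [-0.06  0.8   0.01] op 0.498 ff 45.0 q6 79.7
  turn 39 t 17.58 F_pot [ 0.6 -0.1 -0.7] M_pot [-0.    0.83  0.02] op 0.494 ff 45.0 q6 92.7
  turn 52 t 17.92 F_pot [ 0.3  0.7 -0.1] M_pot [-0.03  0.99  0.06] op 0.494 ff 45.0 q6 105.6
  turn 65 t 18.25 F_pot [-1.   0.7 -0.6] M_pot [-0.1   1.11  0.07] op 0.498 ff 45.0 q6 118.6
  turn 78 t 18.58 F_pot [-1.2  1.1  0.1] M_pot [ 0.23  1.16 -0.61] op 0.497 ff 45.0 q6 131.6
78.0
```

Run:
```python
from h import *
print(turn(9,3,1.1))
hit=env.move_straight(tip(.135),rate=.06,force_limit=12); s=st("lift1"); print(hit,(A.T@(s["position"]-O)).round(4))
if not hit:
    hit=env.move_straight(tip(.18),rate=.1,force_limit=12); s=st("lift2"); print(hit)
```

```text
turn 3 t 18.83 F_pot [-1.6  0.9 -0.5] M_pot [ 0.12  1.18 -1.05] op 0.493 ff 45.0 q6 134.3
  turn 6 t 19.08 F_pot [-1.  -3.3  6.9] M_pot [-0.75  1.51 -0.71] op 0.495 ff 45.0 q6 137.4
  turn 9 t 19.33 F_pot [-2.9 -1.7  6.4] M_pot [-0.64  1.56 -0.83] op 0.496 ff 45.0 q6 140.4
9.0
lift1 t 19.54 F_pot [-2.2 -1.7 11.5] M_pot [-0.27  1.5  -0.71] op 0.496 ff 45.0 q6 141.1
True [-0.0007 -0.0009  0.0791]
```

Run:
```python
from h import *
q=np.array(env.read_state()["joint_positions"]); q[5]-=3; env.set_joints(q); st("relax")
for s_ in (.1165,.120,.126,.135):
    hit=env.move_straight(tip(s_),rate=.05,force_limit=25); s=st("lift"); print(hit,(A.T@(s["position"]-O)).round(4))
    if hit: break
```

```text
relax t 19.79 F_pot [-1.6 -0.7  5.1] M_pot [ 0.04  1.03 -0.56] op 0.495 ff 45.0 q6 138.1
lift t 20.04 F_pot [-1.9 -1.1 -1. ] M_pot [-0.08  1.32 -0.64] op 0.498 ff 45.0 q6 139.0
False [-0.0007 -0.0004  0.0815]
lift t 20.29 F_pot [-3.3 -0.1  0.4] M_pot [-0.08  1.95 -0.4 ] op 0.496 ff 45.0 q6 139.9
False [-0.001  -0.0007  0.0852]
lift t 20.56 F_pot [-1.1  0.3 -0.7] M_pot [-0.02  1.   -0.  ] op 0.498 ff 45.0 q6 141.4
False [0.0006 0.0006 0.0919]
lift t 20.89 F_pot [-1.3 -0.3 -0.9] M_pot [-0.06  1.    0.02] op 0.498 ff 45.0 q6 143.2
False [0.0004 0.0005 0.1007]
```

```bash
cat >> h.py <<'E'
FREE={"small":(.5356,-.2818),"medium":(.5594,-.0836),"large":(.5475,-.1827)}
def place(name,under,yaw=-6.8,open_=.75):
    """set the held pot down; under = height of the tips over its underside"""
    x,y=FREE[name]
    env.goto([x,y,.006+under+.035-D],[180,0,yaw]); st("above")
    hit=env.move_straight([x,y,.006+under-.006-D],rate=.06,force_limit=5); s=st("set"); print(hit,"underside z by tips",round(s["position"][2]+D-under,4))
    env.gripper_to(open_); st("open")
    env.move_straight([x,y,.006+under+.08-D],rate=.25)
E
python3 - <<'E'
from h import *
print(env.move_straight(tip(.185),rate=.12,force_limit=20)); st("out")
env.move_straight(tip(.185)+np.array([0,0,.05]),rate=.2)
for n in("side","top"):
    f=env.grab_frame(n);
    for k in("small_pot","medium_pot","large_pot"): print(n,k,[(np.round(d["xyz"],3).tolist(),round(d["score"],2)) for d in env.search_frame(f,k)])
    cv2.imwrite(f"pics/h_{n}.png",f["image"])
st()
E
```

```text
False
out t 21.46 F_pot [-0.9 -0.1 -1.8] M_pot [-0.05  1.02 -0.03] op 0.497 ff 45.0 q6 150.0
side small_pot [([0.411, 0.676, 0.045], 0.78), ([0.588, -0.295, 0.005], 0.65)]
side medium_pot [([0.53, 0.178, 0.223], 0.77)]
side large_pot [([0.589, 0.203, 0.094], 0.81)]
top small_pot [([0.427, 0.686, 0.053], 0.83)]
top medium_pot [([0.618, 0.164, 0.006], 0.49), ([0.55, 0.18, 0.251], 0.43)]
top large_pot [([0.602, 0.195, 0.114], 0.56)]
 t 22.26 F_pot [-1.6 -0.3 -1.5] M_pot [-0.    0.97  0.06] op 0.495 ff 45.0 q6 156.5
```

Run:
```python
import cv2,numpy as np
a=cv2.imread("pics/h_side.png")[150:240,240:300];b=cv2.imread("pics/h_top.png")[175:250,250:300]
m=np.hstack([cv2.resize(i,(400,600),interpolation=cv2.INTER_CUBIC) for i in(a,b)])
cv2.imwrite("pics/h.png",np.clip(m*1.5+15,0,255).astype(np.uint8))
```

```text
(no output)
```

View pics/h.png

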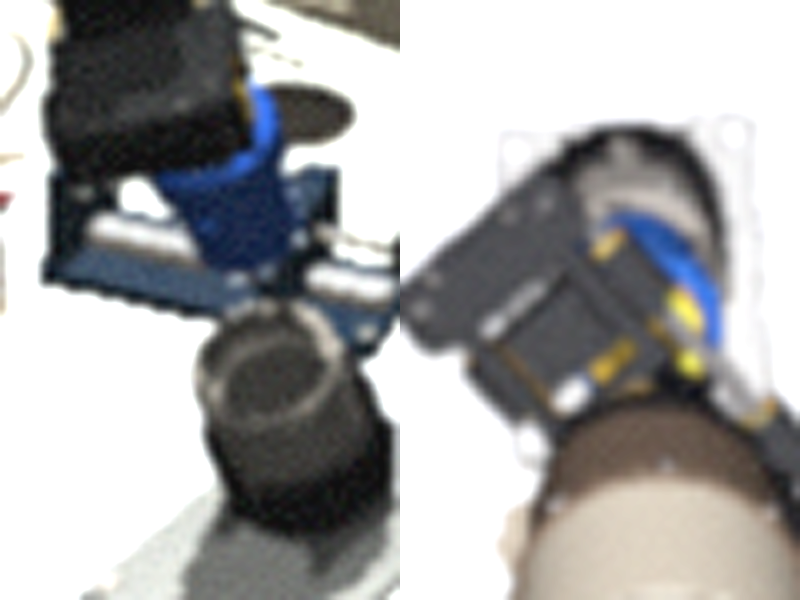

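The picture shows the medium pot came out with the small one, at side (230,180), and the large pot is empty in the stand. The small pot is unlocked but held by friction. Plan: put the pair back, lock the medium pot by its own collar, then draw out the small one alone.

Run:
```python
from h import *
env.move_straight(tip(.192),rate=.25)
q=np.array(env.read_state()["joint_positions"]); q[5]-=5; env.set_joints(q); st("back5")
hit=env.move_straight(tip(.15),rate=.12,force_limit=8); s=st("in1"); print(hit,(A.T@(s["position"]-O)+[0,0,D]).round(4))
if not hit:
    hit=env.move_straight(tip(.108),rate=.06,force_limit=8); s=st("in2"); print(hit,(A.T@(s["position"]-O)+[0,0,D]).round(4))
```

```text
back5 t 22.83 F_pot [-0.7  0.  -2.1] M_pot [-0.03  0.97  0.06] op 0.496 ff 45.0 q6 146.0
in1 t 23.17 F_pot [-0.3  1.   0.9] M_pot [0.14 0.6  0.04] op 0.493 ff 44.9 q6 142.1
True [0.0019 0.0014 0.1578]
```

Run:
```python
from h import *
ht=lambda:(A.T@(env.read_state()["position"]-O))[2]+D
prev=0;ok=False
env.move_straight(tip(.160),rate=.1)
for d in (4,8,-4,-8,12):
    q=np.array(env.read_state()["joint_positions"]); q[5]+=d-prev; prev=d; env.set_joints(q)
    hit=env.move_straight(tip(.147),rate=.08,force_limit=7); h=ht(); st(f"d{d} h{h:.4f} {hit}")
    if not hit: ok=True;break
    env.move_straight(tip(.160),rate=.15)
if ok:
    hit=env.move_straight(tip(.108),rate=.07,force_limit=9); st(f"in {ht():.4f} {hit}")
```

```text
d4 h0.1467 False t 23.98 F_pot [-0.8 -0.4 -0.3] M_pot [-0.04  0.98  0.05] op 0.497 ff 44.8 q6 144.6
in 0.1313 True t 24.34 F_pot [-2.4 -1.2  7.2] M_pot [-0.41  1.21 -0.07] op 0.502 ff 44.8 q6 141.4
```

Run:
```python
from h import *
ht=lambda:(A.T@(env.read_state()["position"]-O))[2]+D
for off in [(0,0),(.0015,0),(-.0015,0),(0,.0015),(0,-.0015)]:
    dv=A@np.array([*off,0])
    env.move_straight(tip(ht()+.003)+dv,rate=.1)
    hit=env.move_straight(tip(.109)+dv,rate=.07,force_limit=14); h=ht(); st(f"{off} h{h:.4f} {hit}")
    if h<.1135: break
```

```text
(0, 0) h0.1312 True t 24.81 F_pot [-2.9 -0.7  9.9] M_pot [-0.23  1.35  0.08] op 0.495 ff 44.9 q6 141.2
(0.0015, 0) h0.1299 True t 25.27 F_pot [-1.9 -1.  -1.6] M_pot [0.11 1.58 0.05] op 0.5 ff 44.6 q6 141.4
(-0.0015, 0) h0.1182 True t 25.82 F_pot [0.8 0.3 3.4] M_pot [ 0.19  0.47 -0.  ] op 0.492 ff 45.0 q6 137.6
(0, 0.0015) h0.1154 True t 26.27 F_pot [-2.9 -0.1  8.2] M_pot [0.3  1.71 0.06] op 0.496 ff 49.6 q6 136.8
(0, -0.0015) h0.1149 True t 26.73 F_pot [-8.7  0.3 20.5] M_pot [0.36 3.67 0.02] op 0.494 ff 55.4 q6 134.9
```

Run:
```python
from h import *
ht=lambda:(A.T@(env.read_state()["position"]-O))[2]+D
env.move_straight(tip(.1165),tool(A,45+78+9-3-3),rate=.1); st("reset")
hit=env.move_straight(tip(.109),rate=.07,force_limit=9); st(f"h{ht():.4f} {hit}")
if hit:
  for d in (4,-4,-9):
    env.move_straight(tip(.117),tool(A,126+d),rate=.1)
    hit=env.move_straight(tip(.109),rate=.07,force_limit=9); st(f"d{d} h{ht():.4f} {hit}")
    if not hit: break
```

```text
reset t 26.98 F_pot [ 0.1 -0.4 -0.5] M_pot [-0.04  1.02 -0.01] op 0.497 ff 45.0 q6 136.5
h0.1148 True t 27.19 F_pot [-9.7  2.  21.9] M_pot [0.45 4.04 0.01] op 0.496 ff 57.3 q6 134.0
d4 h0.1148 True t 27.65 F_pot [-10.6   0.5  22.3] M_pot [0.43 4.17 0.02] op 0.496 ff 57.7 q6 138.0
d-4 h0.1147 True t 28.15 F_pot [-10.3   2.9  22.6] M_pot [ 0.48  4.18 -0.02] op 0.495 ff 57.6 q6 130.1
d-9 h0.1146 True t 28.61 F_pot [-10.3   1.4  23. ] M_pot [ 0.49  4.29 -0.  ] op 0.495 ff 57.2 q6 125.2
```

Run:
```python
from h import *
for s_ in(.120,.135,.165):
    hit=env.move_straight(tip(s_),tool(A,121),rate=.12,force_limit=15); env.dwell(.1); st(f"{s_} {hit}")
f=env.grab_frame("side")
for k in("medium_pot","large_pot"): print(k,[(np.round(d["xyz"],3).tolist(),round(d["score"],2)) for d in env.search_frame(f,k)])
m=cv2.cvtColor(f["image"],cv2.COLOR_BGR2HSV);b=(m[...,0]>98)&(m[...,0]<128)&(m[...,1]>130)&(m[...,2]>30);b[:183]=0;b[225:]=0;b[:,:262]=0;b[:,297:]=0
y,x=np.where(b);print(len(x),x.min(),x.max(),y.min(),y.max(),x.mean(),y.mean())
print(proj(f,[at(.106),at(.106+.05)]))
cv2.imwrite("pics/k.png",f["image"])
```

```text
0.12 False t 28.96 F_pot [-0.5  0.1  0. ] M_pot [-0.02  0.8   0.03] op 0.496 ff 45.0 q6 132.3
0.135 False t 29.33 F_pot [-0.1  0.5 -1.3] M_pot [-0.04  0.76  0.04] op 0.5 ff 45.0 q6 135.7
0.165 False t 29.83 F_pot [ 0.   0.3 -1.2] M_pot [-0.06  0.82  0.03] op 0.494 ff 45.0 q6 140.5
medium_pot [([0.552, 0.184, 0.137], 0.75)]
large_pot [([0.566, 0.171, 0.093], 0.66)]
256 267 291 184 212 278.703125 202.6640625
[[276.93837664 198.50458036]
 [272.47708488 188.47602422]]
```

The network puts the medium pot back in its seat at (.552,.184,.137), and the load and moment show only the small pot is in hand. I'll place the small one.

Run:
```python
from h import *
env.move_straight(tip(.19)+np.array([0,0,.03]),rate=.25)
f=env.grab_frame("side")
print([(np.round(d["xyz"],3).tolist(),round(d["score"],2)) for d in env.search_frame(f,"medium_pot")])
place("small",.052)
env.goto(tip(.15),tool(A,0)); s=st("back"); print((A.T@(s["position"]-O)+[0,0,D]).round(4))
f=env.grab_frame("top")
for k in("small_pot","medium_pot"): print([(np.round(d["xyz"],3).tolist(),round(d["score"],2)) for d in env.search_frame(f,k)])
f=env.grab_frame("side")
for k in("small_pot","medium_pot"): print([(np.round(d["xyz"],3).tolist(),round(d["score"],2)) for d in env.search_frame(f,k)])
cv2.imwrite("pics/l.png",f["image"])
```

```text
[([0.556, 0.198, 0.142], 0.88), ([0.591, -0.298, 0.008], 0.32)]
above t 32.28 F_pot [ 0.3 -0.1  0.6] M_pot [ 0.06  0.01 -0.01] op 0.493 ff 45.0 q6 95.6
set t 33.12 F_pot [ 0.7  0.1 -1. ] M_pot [-0.01 -0.02  0.02] op 0.498 ff 45.0 q6 95.6
False underside z by tips 0.0002
open t 33.83 F_pot [-0.1 -0.7  0.6] M_pot [-0.08  0.03 -0.03] op 0.748 ff 0.0 q6 95.6
back t 36.08 F_pot [-0.3 -0.7  0.1] M_pot [-0.09  0.85  0.03] op 0.75 ff 0.0 q6 17.4
[ 1.000e-04 -5.000e-04  1.497e-01]
[([0.535, -0.285, 0.064], 0.73), ([0.594, -0.284, 0.004], 0.67), ([0.435, 0.408, 0.012], 0.49)]
[([0.568, 0.202, 0.142], 0.49)]
[([0.416, 0.672, 0.046], 0.68), ([0.52, -0.286, 0.063], 0.6), ([0.619, -0.102, 0.003], 0.4), ([0.567, 0.173, 0.093], 0.28)]
[([0.554, 0.199, 0.134], 0.68)]
```

Run:
```python
from h import *
env.gripper_to(.95)
hit=env.move_straight(tip(.0855),rate=.12,force_limit=8); st(f"down {hit}")
env.gripper_to(0,45); st("grip")
q=np.array(env.read_state()["joint_positions"]);d=0
print(turn(36,6,.4))
q=np.array(env.read_state()["joint_positions"]);q[5]-=2.5;env.set_joints(q);s=st("relax")
```

```text
down False t 37.71 F_pot [0.7 0.6 0.6] M_pot [-0.04  0.88  0.01] op 0.951 ff 0.0 q6 -0.8
grip t 38.27 F_pot [-0.8 -1.6  2.6] M_pot [-0.5   0.75  0.04] op 0.669 ff 44.9 q6 -0.9
  turn 6 t 38.52 F_pot [ 0.5 -0.4  0.3] M_pot [-0.29  0.88  0.03] op 0.674 ff 44.9 q6 5.0
  turn 12 t 38.77 F_pot [-0.6  0.1 -1.5] M_pot [-0.23  0.88  0.05] op 0.676 ff 44.9 q6 10.9
  turn 18 t 39.02 F_pot [-0.6 -0.4 -2.5] M_pot [-0.07  0.99  0.03] op 0.668 ff 44.9 q6 16.9
  turn 24 t 39.27 F_pot [-0.5 -0.7 -1.7] M_pot [-0.06  0.98  0.04] op 0.673 ff 44.9 q6 22.9
  turn 30 t 39.52 F_pot [-1.2  0.4 -1.9] M_pot [-0.05  0.99  0.08] op 0.671 ff 44.9 q6 28.8
  turn 36 t 39.77 F_pot [-0.5  0.7 -0.9] M_pot [-0.07  1.03  0.06] op 0.675 ff 44.9 q6 34.8
36.00000000000001
relax t 40.02 F_pot [-0.4  0.2 -1.2] M_pot [-0.08  0.99  0.08] op 0.67 ff 44.9 q6 32.3
```

Run:
```python
from h import *
hit=env.move_straight(tip(.10),rate=.08,force_limit=15); st(f"lift {hit}")
if not hit:
    hit=env.move_straight(tip(.16),rate=.15,force_limit=15); st(f"out {hit}")
    env.dwell(.1); st()
    f=env.grab_frame("side")
    for k in("medium_pot","large_pot"): print(k,[(np.round(d["xyz"],3).tolist(),round(d["score"],2)) for d in env.search_frame(f,k)])
```

```text
lift False t 40.34 F_pot [-0.9 -0.  -2. ] M_pot [-0.08  1.06  0.04] op 0.674 ff 44.9 q6 38.1
out False t 40.89 F_pot [-0.7 -1.1 -1.9] M_pot [-0.05  1.02  0.05] op 0.674 ff 44.9 q6 51.8
 t 40.99 F_pot [-0.7  0.6 -1.4] M_pot [-0.1   1.    0.05] op 0.675 ff 44.9 q6 51.8
medium_pot [([0.527, 0.186, 0.194], 0.65)]
large_pot [([0.584, 0.192, 0.092], 0.93)]
```

```bash
sed -i 's/under-.006-D/under-.011-D/' h.py
python3 - <<'E'
from h import *
env.move_straight(tip(.17)+np.array([0,0,.03]),rate=.25)
place("medium",.053,open_=.95)
f=env.grab_frame("side")
for k in("small_pot","medium_pot"): print(k,[(np.round(d["xyz"],3).tolist(),round(d["score"],2)) for d in env.search_frame(f,k)])
env.gripper_to(1.0)
env.goto(tip(.125),tool(A,0))
hit=env.move_straight(tip(.057),rate=.12,force_limit=8); st(f"down {hit}")
env.gripper_to(0,45); st("grip")
E
```

```text
above t 42.65 F_pot [-0.2  0.5 -0.5] M_pot [-0.01 -0.04 -0.04] op 0.68 ff 44.9 q6 75.3
set t 43.33 F_pot [ 1.9 -0.7  3.7] M_pot [-0.    0.18  0.08] op 0.673 ff 45.0 q6 75.3
True underside z by tips -0.0016
open t 44.06 F_pot [ 0.3 -0.3 -0.7] M_pot [ 0.   -0.02  0.03] op 0.947 ff 0.0 q6 75.3
small_pot [([0.519, -0.288, 0.065], 0.71), ([0.397, 0.685, 0.042], 0.56)]
medium_pot [([0.54, -0.089, 0.064], 0.63)]
down False t 47.25 F_pot [ 0.8  0.7 -0.7] M_pot [-0.01  0.81 -0.04] op 0.999 ff 0.0 q6 -18.1
grip t 47.76 F_pot [ 1.9 -4.5  2.8] M_pot [-1.4   0.56  0.02] op 0.768 ff 45.3 q6 -18.2
```

Run:
```python
from h import *
hit=env.move_straight(tip(.075),rate=.08,force_limit=25); st(f"lift {hit}")
if not hit:
    hit=env.move_straight(tip(.12),rate=.15,force_limit=20); st(f"out {hit}")
    env.move_straight(tip(.13)+np.array([0,0,.05]),rate=.25)
    place("large",.056,open_=.95)
    env.goto([.45,.1,.25],[180,0,-6.8])
    st()
    for n in("side","top"):
        f=env.grab_frame(n); cv2.imwrite(f"pics/end_{n}.png",f["image"])
        for k in("small_pot","medium_pot","large_pot","bit_case","green_screwdriver"): print(n,k,[(np.round(d["xyz"],3).tolist(),round(d["score"],2)) for d in env.search_frame(f,k)])
```

```text
lift False t 48.15 F_pot [ 2.6 -3.5  0.8] M_pot [-1.27 -0.05 -0.04] op 0.767 ff 45.4 q6 -6.6
out False t 48.77 F_pot [-1.2 -0.2 -2.5] M_pot [-0.04  1.24  0.05] op 0.766 ff 45.4 q6 11.4
above t 50.69 F_pot [-0.5  0.  -2. ] M_pot [-0.02 -0.02 -0.03] op 0.786 ff 41.7 q6 85.6
set t 51.29 F_pot [1.3 1.4 2.3] M_pot [ 0.48 -0.09 -0.23] op 0.786 ff 42.3 q6 85.6
True underside z by tips 0.0041
open t 51.88 F_pot [-0.2  0.3 -0.8] M_pot [0.01 0.01 0.06] op 0.948 ff 0.0 q6 85.6
 t 53.62 F_pot [ 0.3 -0.4 -0.4] M_pot [-0.   -0.06 -0.01] op 0.95 ff 0.0 q6 50.4
side small_pot [([0.519, -0.285, 0.064], 0.84), ([0.415, 0.673, 0.048], 0.84)]
side medium_pot [([0.448, 0.008, 0.043], 0.68)]
side large_pot [([0.507, -0.176, 0.068], 0.84)]
side bit_case [([0.67, 0.056, 0.033], 0.83), ([0.431, 0.404, 0.014], 0.39)]
side green_screwdriver [([0.434, 0.403, 0.016], 0.62), ([0.599, -0.306, 0.006], 0.44)]
top small_pot [([0.43, 0.684, 0.051], 0.65)]
top medium_pot []
top large_pot [([0.523, -0.168, 0.063], 0.59)]
top bit_case [([0.682, 0.064, 0.03], 0.75)]
top green_screwdriver []
```

The medium pot now shows at (.448,.008,.043), so the large pot must have bumped it on the way across. I'll measure both from masks.

```bash
cat > seg.py <<'E'
from fit import *
def comps(f):
    H=cv2.cvtColor(f["image"],cv2.COLOR_BGR2HSV);m=((H[...,0]>98)&(H[...,0]<128)&(H[...,1]>130)&(H[...,2]>30)).astype(np.uint8)
    n,l,s,c=cv2.connectedComponentsWithStats(m)
    return [(l==i,s[i],c[i]) for i in range(1,n) if s[i][4]>60]
E
python3 - <<'E'
from seg import *
for f,n in zip(fs,("side","top")):
    for m,s,c in comps(f):
        w=ray(f,c,.03)
        if .3<w[0]<.8 and -.4<w[1]<.3:
            y,x=np.where(m);print(n,s,c.round(1),w.round(3),cv2.minAreaRect(np.c_[x,y].astype(np.float32)))
    for k in("medium_pot","large_pot","small_pot"):
        for d in env.trace(f,k):
            y,x=np.where(d["mask"]); print(n,k,round(d["score"],2),len(x),x.min(),x.max(),y.min(),y.max())
    P=[[*FREE[k],z] for k in FREE for z in(.006,.08)]
    print(proj(f,P).round(0).tolist())
E
```

```text
side [373 229  22  31 501] [382.1 243.7] [ 0.688 -0.084  0.03 ] ((383.5, 244.0), (21.0, 30.0), 0.0)
side [295 258  29  28 517] [308.4 271.2] [0.46  0.016 0.03 ] ((309.076904296875, 271.1153869628906), (20.246559143066406, 30.508512496948242), 56.3099365234375)
side medium_pot 0.65 634 294 325 257 286
side large_pot 0.91 943 365 399 260 299
side small_pot 0.9 469 126 152 181 208
side small_pot 0.65 430 415 433 284 313
[[421.0, 310.0], [425.0, 288.0], [358.0, 273.0], [360.0, 253.0], [388.0, 291.0], [391.0, 270.0]]
top [356 174  18  17 231] [364.4 182.2] [ 0.669 -0.104  0.03 ] ((364.0, 182.49998474121094), (14.849242210388184, 17.677669525146484), 45.0)
top medium_pot 0.58 425 307 326 167 192
top large_pot 0.94 530 375 402 209 235
top small_pot 0.95 529 129 150 237 269
top small_pot 0.75 196 412 428 211 224
[[415.0, 220.0], [422.0, 217.0], [359.0, 214.0], [363.0, 211.0], [387.0, 217.0], [392.0, 214.0]]
```

```bash
cat > fit2.py <<'E'
from seg import *
g=lambda a:cv2.GaussianBlur(a,(0,0),1.)
c=[m for m,s,c in comps(fs[0]) if 285<c[0]<330 and 250<c[1]<295][0].astype(np.uint8)
# fill the mouth
cn,_=cv2.findContours(c,cv2.RETR_EXTERNAL,cv2.CHAIN_APPROX_NONE);B=np.zeros_like(c);cv2.drawContours(B,cn,-1,1,-1);B=g(B.astype(float))
def ly(p):
    A_=R.from_euler('ZY',[p[2],90-5],degrees=True).as_matrix()  # z axis near horizontal, mouth raised
    return np.array([p[0],p[1],.0257]),A_
best=[]
for h0 in range(0,360,30):
    x0=[.46-.038*np.cos(np.radians(h0)),.016-.038*np.sin(np.radians(h0)),h0]
    r=minimize(lambda p:((g(hull(fs[0],*ly(p),M))-B)**2).sum(),x0,method="Nelder-Mead",options=dict(maxiter=120,initial_simplex=[x0,[x0[0]+.01]+x0[1:],[x0[0],x0[1]+.01,h0],[x0[0],x0[1],h0+20]]))
    best.append((r.fun,r.x.round(4).tolist()))
best.sort(key=lambda t:t[0]);print(best[:4])
ms=[]
for f,lo in zip(fs,((355,410,250,305),(365,410,200,245))):
    for d in env.trace(f,"large_pot"):
        y,x=np.where(d["mask"])
        if lo[0]<x.mean()<lo[1] and lo[2]<y.mean()<lo[3]: ms.append((f,g(d["mask"].astype(float))));break
print(len(ms))
def lc(p):
    A_=R.from_rotvec([p[2],p[3],0]).as_matrix();o=np.array([p[0],p[1],.006+.033*np.hypot(p[2],p[3])])
    return sum(((g(hull(f,o,A_,L))-m)**2).sum() for f,m in ms)
for t0 in [(0,0),(0,-.3),(.3,0),(-.3,0),(0,.3)]:
    x0=[.535,-.18,*t0]
    r=minimize(lc,x0,method="Nelder-Mead",options=dict(maxiter=250,initial_simplex=[x0]+[[x0[j]+(.01 if j<2 else .15)*(i==j) for j in range(4)] for i in range(4)]))
    print("large",r.fun.round(1),r.x.round(3))
E
python3 fit2.py
```

```text
[(np.float64(52.4159424845578), [0.5051, 0.019, 182.6198]), (np.float64(52.416331121112904), [0.505, 0.0194, 183.053]), (np.float64(52.458155696529914), [0.5051, 0.019, 182.8042]), (np.float64(52.49393836192039), [0.505, 0.019, 182.9237])]
2
large 22.7 [ 0.511 -0.164  0.189  0.284]
large 22.7 [ 0.511 -0.164  0.189  0.284]
large 23.0 [ 0.512 -0.165  0.187  0.269]
large 22.8 [ 0.511 -0.165  0.19   0.282]
large 22.8 [ 0.511 -0.164  0.19   0.284]
```

Fits: the medium pot lies on the desk with its foot at (.505,.019) and its mouth towards the robot. The large pot is tilted 20° on its tray's front and left walls, foot at (.511,-.164). I'll reseat the large one first, then stand the medium one up.

Run:
```python
from h import *
Al=R.from_rotvec([.19,.284,0]).as_matrix(); o=np.array([.511,-.164,.0175]); a=Al[:,2]
t=lambda s:o+a*(s-D); rot=tool(Al,-6.8)
env.goto(t(.105),rot)
hit=env.move_straight(t(.058),rate=.15,force_limit=8); st(f"down {hit}")
env.gripper_to(0,40); s=st("grip")
x,y=FREE["large"]
if s["opening"]>.7:
    env.move_straight(s["position"]+[0,0,.025],rate=.15)
    env.move_straight([x,y,.006+.057+.02-D],[180,0,-6.8],rate=.12); st("above")
    hit=env.move_straight([x,y,.006+.057-.010-D],rate=.07,force_limit=6); s=st("set"); print(hit,s["position"][2]+D-.057)
    # candidate grasps of the lying pot, with the later upright pose
    for al in (115,125,135,145):
        m=np.radians(183); mv=np.array([np.cos(m),np.sin(m),0]); up=np.array([0,0,1.]); c=np.cross(up,mv)
        b=np.radians(al)
        zt=mv*np.cos(b)-up*np.sin(b)        # pick
        h=-mv; zf=up*np.cos(b)+h*np.sin(b)  # place, heading away from robot
        Rp=np.c_[np.cross(c,zt),c,zt]; Rf=np.c_[np.cross(c,zf),c,zf]
        e=lambda Q:R.from_matrix(Q).as_euler('xyz',degrees=True)
        G=np.array([.505,.019,.0257])+mv*.063+[0,0,.004]
        q1=env.inverse_kinematics(G+zt*(.019-.004+D),e(Rp)); q2=env.inverse_kinematics(np.array([.5594,-.0786,.069])+zf*(.015+D),e(Rf))
        q0=env.inverse_kinematics(G+zt*(.015+D-.06),e(Rp))
        print(al,*[None if q is None else np.round(q,0) for q in(q0,q1,q2)])
```

```text
down False t 56.6 F_pot [ 0.2 -0.4  0.3] M_pot [-0.41 -0.6   0.18] op 0.951 ff 0.0 q6 94.3
grip t 57.05 F_pot [1.5 0.4 2.4] M_pot [-0.29 -0.54  0.07] op 0.767 ff 40.0 q6 94.3
above t 57.92 F_pot [-0.8  0.1 -1.8] M_pot [-0.01 -0.07 -0.01] op 0.769 ff 40.0 q6 85.6
set t 58.26 F_pot [ 0.4 -1.3 -0.2] M_pot [-0.31 -0.14  0.22] op 0.767 ff 40.0 q6 85.6
True 0.008015651628316474
115 None None [ -38.   34.  -44. -134.  -57.  -99.]
125 None None [ -32.   25.  -37. -125.  -35. -117.]
135 [ -27.   11.  -53. -124.  -25. -121.] [ -31.   26.  -57. -142.  -40.  -95.] [ -15.   20.  -27.  -91.  -12. -166.]
145 None None None
```

```bash
cat > cand.py <<'E'
from h import *
e=lambda Q:R.from_matrix(Q).as_euler('xyz',degrees=True)
up=np.array([0,0,1.])
def poses(al,hd,fl,mdeg=183,Gp=(.505,.019,.0257)):
    m=np.radians(mdeg);mv=np.array([np.cos(m),np.sin(m),0]);c=np.cross(up,mv);b=np.radians(al);d=.015+D
    zt=mv*np.cos(b)-up*np.sin(b);Rp=np.c_[np.cross(c,zt),c,zt]
    hh=np.radians(hd);h=np.array([np.cos(hh),np.sin(hh),0]);c2=np.cross(h,up)*-1;c2=-np.cross(up,-h)*-1
    zf=up*np.cos(b)+h*np.sin(b);Rf=np.c_[np.cross(c2,zf),c2,zf]
    F=np.diag([fl,fl,1.]);Rp=Rp@F;Rf=Rf@F
    # pot axis in tool frame must be the same in both
    err=np.abs(Rp.T@mv-Rf.T@up).max()
    G=np.array(Gp)+mv*.063+[0,0,.004];P=np.array([.5594,-.0806,.069])
    return [(G+zt*(d-.05),e(Rp)),(G+zt*d,e(Rp)),(G+zt*d+[0,0,.10],e(Rp)),(P+zf*d+[0,0,.035],e(Rf)),(P+zf*d,e(Rf)),(P+zf*(d-.06)+[0,0,.02],e(Rf))],err
E
python3 - <<'E'
from cand import *
env.gripper_to(.95); env.move_straight(env.read_state()["position"]+[0,0,.1],rate=.25); st()
q00=np.array(env.read_state()["joint_positions"])
for al in(120,127,135,142):
  for hd in(-60,-40,-20,-7,10,30,50):
    for fl in(1,-1):
      ps,err=poses(al,hd,fl); qs=[env.inverse_kinematics(*p) for p in ps]
      if any(q is None for q in qs): continue
      Q=np.array([q00]+qs); print(al,hd,fl,round(err,3),np.abs(np.diff(Q,axis=0)).max(1).round(0),Q[2].round(0),Q[5].round(0))
E
```

```text
t 59.42 F_pot [-0.2 -0.2 -0.8] M_pot [-0.03  0.08 -0.05] op 0.949 ff 0.0 q6 85.6
```

Run:
```python
from cand import *
for al in(95,105,115,120,127,135,142,150):
  for fl in(1,-1):
    print(al,fl,"pick","".join("x." [env.inverse_kinematics(*p) is None] for p in poses(al,0,fl)[0][:3]),"place",
      {hd:"".join("x."[env.inverse_kinematics(*p) is None] for p in poses(al,hd,fl)[0][3:]) for hd in(-120,-90,-60,-30,-7,20,50,80,110)})
```

```text
95 1 pick xxx place {-120: 'xxx', -90: 'xxx', -60: 'xxx', -30: '...', -7: 'xxx', 20: 'xxx', 50: 'xxx', 80: 'xxx', 110: 'xxx'}
95 -1 pick xxx place {-120: 'xxx', -90: 'xxx', -60: 'xxx', -30: '...', -7: 'xxx', 20: 'xxx', 50: 'xxx', 80: 'xxx', 110: 'xxx'}
105 1 pick x.x place {-120: 'xxx', -90: 'xxx', -60: 'xxx', -30: '...', -7: 'xx.', 20: 'xxx', 50: 'xxx', 80: 'xxx', 110: 'xxx'}
105 -1 pick x.x place {-120: 'xxx', -90: 'xxx', -60: 'xxx', -30: '...', -7: 'xx.', 20: 'xxx', 50: 'xxx', 80: 'xxx', 110: 'xxx'}
115 1 pick ... place {-120: 'xxx', -90: 'xxx', -60: 'xxx', -30: '...', -7: 'xxx', 20: 'xxx', 50: 'xxx', 80: 'xxx', 110: 'xxx'}
115 -1 pick ... place {-120: 'xxx', -90: 'xxx', -60: 'xxx', -30: '...', -7: 'xxx', 20: 'xxx', 50: 'xxx', 80: 'xxx', 110: 'xxx'}
120 1 pick ... place {-120: 'xxx', -90: 'xxx', -60: 'xxx', -30: '...', -7: 'xxx', 20: 'xxx', 50: 'xxx', 80: 'xxx', 110: 'xxx'}
120 -1 pick ... place {-120: 'xxx', -90: 'xxx', -60: 'xxx', -30: '...', -7: 'xxx', 20: 'xxx', 50: 'xxx', 80: 'xxx', 110: 'xxx'}
127 1 pick .x. place {-120: 'xxx', -90: 'xxx', -60: 'xxx', -30: '...', -7: 'xxx', 
[... 237 characters left out ...]
'...', -7: '.x.', 20: 'xx.', 50: 'xxx', 80: 'xxx', 110: 'xxx'}
135 -1 pick xx. place {-120: 'xxx', -90: 'xxx', -60: 'xxx', -30: '...', -7: '.x.', 20: 'xxx', 50: 'xxx', 80: 'xxx', 110: 'xxx'}
142 1 pick ..x place {-120: 'xxx', -90: 'xxx', -60: 'xxx', -30: '...', -7: '...', 20: 'xxx', 50: 'xxx', 80: 'xxx', 110: 'xxx'}
142 -1 pick ..x place {-120: 'xxx', -90: 'xxx', -60: 'xxx', -30: '...', -7: '...', 20: 'xxx', 50: 'xxx', 80: 'xxx', 110: 'xxx'}
150 1 pick ..x place {-120: 'xxx', -90: 'xxx', -60: 'xxx', -30: '..x', -7: '...', 20: 'xxx', 50: 'x.x', 80: 'xxx', 110: 'xxx'}
150 -1 pick ..x place {-120: 'xxx', -90: 'xxx', -60: 'xxx', -30: '..x', -7: '...', 20: 'xxx', 50: 'xxx', 80: 'xxx', 110: 'xxx'}
```

```bash
sed -i 's/d+\[0,0,.035\]/d+[0,0,.06]/' cand.py
python3 - <<'E'
from cand import *
q00=np.array(env.read_state()["joint_positions"])
for al in(90,95,100,106):
  for hd in(-90,-75,-60,-45,-15,-7,5):
    for fl in(1,-1):
      ps,err=poses(al,hd,fl); qs=[env.inverse_kinematics(*p) for p in ps]
      if any(q is None for q in qs): continue
      Q=np.array([q00]+qs); print(al,hd,fl,round(err,3),np.abs(np.diff(Q,axis=0)).max(1).round(0),Q[2].round(0),Q[5].round(0))
E
```

```text
90 -90 1 2.0 [ 26.   8.  16. 156.   6.   6.] [ 23.  21. -39.   0. -30.  70.] [ 28.  54. -37.  62. -90. -91.]
90 -90 -1 2.0 [196.   8.  16. 204.   6.   6.] [  23.   21.  -39.    0.  -30. -110.] [ 28.  54. -37.  62. -90.  89.]
90 -75 1 2.0 [ 26.   8.  16. 164.   7.   9.] [ 23.  21. -39.   0. -30.  70.] [  26.   52.  -49.   79.  -88. -100.]
90 -75 -1 2.0 [196.   8.  16. 196.   7.   9.] [  23.   21.  -39.    0.  -30. -110.] [ 26.  52. -49.  79. -88.  80.]
90 -60 1 2.0 [ 26.   8.  16. 172.   8.  12.] [ 23.  21. -39.   0. -30.  70.] [  19.   51.  -59.  100.  -94. -109.]
90 -60 -1 2.0 [196.   8.  16. 188.   8.  12.] [  23.   21.  -39.    0.  -30. -110.] [ 19.  51. -59. 100. -94.  71.]
90 -7 1 2.0 [ 26.   8.  16. 150.  12.  12.] [ 23.  21. -39.   0. -30.  70.] [ -38.   64.  -52. -146. -113.  -75.]
90 -7 -1 2.0 [196.   8.  16. 210.  12.  12.] [  23.   21.  -39.    0.  -30. -110.] [ -38.   64.  -52. -146. -113.  105.]
90 5 1 2.0 [ 26.   8.  16. 157.  11.   8.] [ 23.  21. -39.   0. -30.  70.] [ -43.   59.  -45. -131.  -99.  -80.]
90 5 -1 2.0 [196.   8.  16. 203.  11.   8.] [  23.   21.  -39.   
[... 1585 characters left out ...]
  12.  22. 210.   7.  10.] [  24.   18.  -54.   21.  -10. -132.] [ 25.  46. -50.  81. -79.  85.]
100 -60 1 1.97 [ 37.  12.  22. 157.   8.  12.] [ 24.  18. -54.  21. -10.  48.] [  17.   44.  -59.  105.  -83. -103.]
100 -60 -1 1.97 [208.  12.  22. 203.   8.  12.] [  24.   18.  -54.   21.  -10. -132.] [ 17.  44. -59. 105. -83.  77.]
100 5 1 1.97 [ 37.  12.  22. 157.  13.   7.] [ 24.  18. -54.  21. -10.  48.] [ -43.   49.  -46. -133.  -84.  -86.]
100 5 -1 1.97 [208.  12.  22. 203.  13.   7.] [  24.   18.  -54.   21.  -10. -132.] [ -43.   49.  -46. -133.  -84.   94.]<stdin>:6: UserWarning: Gimbal lock detected. Setting third angle to zero since it is not possible to uniquely determine all angles.
```

```bash
python3 - <<'E'
import re
s=open('cand.py').read()
s=s.replace(";c2=-np.cross(up,-h)*-1","").replace("c=np.cross(up,mv);b=","c=np.cross(up,mv);mh=mv;mv=mh*np.cos(.09)+up*np.sin(.09);un=up*np.cos(.09)-mh*np.sin(.09);b=").replace("zt=mv*np.cos(b)-up*np.sin(b)","zt=mv*np.cos(b)-un*np.sin(b)").replace("+mv*.063+[0,0,.004]","+mv*.063")
open('cand.py','w').write(s)
E
python3 - <<'E'
from cand import *
q00=np.array(env.read_state()["joint_positions"]);best=None
for al in(95,100,104):
  for hd in(-90,-75,-60):
    for fl in(1,-1):
      ps,err=poses(al,hd,fl); qs=[env.inverse_kinematics(*p) for p in ps]
      if any(q is None for q in qs): continue
      Q=np.array([q00]+qs);dq=np.abs(np.diff(Q,axis=0)).max(1);k=dq.sum()-hd*0
      if best is None or k<best[0]: best=(k,al,hd,fl,err,dq.round(0),ps)
print(best[1:6]); assert best[4]<.01
ps=best[6]
for p in ps: print(np.round(p[0],3),np.round(p[1],0))
env.goto(*ps[0]); st("pre")
hit=env.move_straight(ps[1][0],rate=.13,force_limit=10); st(f"down {hit}")
env.gripper_to(0,40); s=st("grip")
if .55<s["opening"]<.75:
    env.move_straight(ps[2][0],rate=.2); st("lifted")
E
```

```text
(95, -90, 1, np.float64(1.1102230246251565e-16), array([26.,  8., 16., 62.,  6.,  7.]))
[0.442 0.016 0.032] [180.   0.   3.]
[ 0.442  0.016 -0.018] [180.   0.   3.]
[0.442 0.016 0.082] [180.   0.   3.]
[ 0.559 -0.13   0.125] [-180.   85.   90.]
[ 0.559 -0.13   0.065] [-180.   85.   90.]
[ 0.559 -0.07   0.09 ] [-180.   85.   90.]
pre t 60.39 F_pot [ 0.  -0.9  1. ] M_pot [-0.07 -0.02  0.05] op 0.948 ff 0.0 q6 69.9
down False t 60.92 F_pot [-0.5  0.2  0.1] M_pot [ 0.   -0.05  0.03] op 0.949 ff 0.0 q6 69.9
grip t 61.48 F_pot [0.4 0.  3.9] M_pot [ 0.08  0.08 -0.  ] op 0.682 ff 39.3 q6 69.9
lifted t 62.12 F_pot [-0.5 -0.4 -1.6] M_pot [-0.01  0.05  0.04] op 0.68 ff 39.3 q6 69.9
```

Run:
```python
from cand import *
ps,err=poses(95,-60,1)
print(err,np.round(env.inverse_kinematics(*ps[3])-np.array(env.read_state()["joint_positions"]),0))
env.goto(*ps[3]); st("above")
hit=env.move_straight(ps[4][0]-[0,0,.012],rate=.09,force_limit=6); s=st("set"); print(hit,s["position"][2]-ps[4][0][2])
f=env.grab_frame("side")
B=seg=None
for d in env.search_frame(f,"medium_pot"): print(d["xyz"],d["score"])
env.gripper_to(.9); st("open")
```

```text
1.1102230246251565e-16 [ -5.  29. -27. 103. -40.  11.]
above t 63.7 F_pot [-0.1  0.4 -0.6] M_pot [ 1.92  1.07 -0.93] op 0.679 ff 39.3 q6 81.0
set t 64.35 F_pot [2.3 1.1 2.8] M_pot [ 1.11  0.38 -0.13] op 0.679 ff 39.5 q6 74.0
True 0.0008923232857352692
[0.5521, -0.0856, 0.0647] 0.66
open t 65.12 F_pot [ 0.  -0.8  0.1] M_pot [ 1.74  0.82 -0.84] op 0.895 ff 0.0 q6 74.0
```

Run:
```python
from cand import *
ps,err=poses(95,-60,1)
z=R.from_euler('xyz',ps[4][1],degrees=True).as_matrix()[:,2]
env.move_straight(env.read_state()["position"]-z*.09,rate=.25)
env.move_straight(env.read_state()["position"]-z*.03+[0,0,.08],rate=.3); st("away")
import fit
fs=[env.grab_frame(n) for n in("side","top")]; g=lambda a:cv2.GaussianBlur(a,(0,0),1.)
from scipy.optimize import minimize
for nm,C in(("small",fit.S),("medium",fit.M),("large",fit.L)):
    x,y=FREE[nm];ms=[]
    for f in fs:
        H=fit.hull(f,np.array([x,y,.006]),np.eye(3),C)
        c=[(2*(d["mask"]*H).sum()/(d["mask"].sum()+H.sum()),d["mask"]) for d in env.trace(f,nm+"_pot")]
        c=[t for t in c if t[0]>.3]
        if c: b=max(c,key=lambda t:t[0]);ms.append((f,g(b[1].astype(float)),round(b[0],2)))
    def lc(p):
        A_=R.from_rotvec([p[2],p[3],0]).as_matrix();o=np.array([p[0],p[1],.006+C[1][0]*np.hypot(p[2],p[3])])
        return sum(((g(fit.hull(f,o,A_,C))-m)**2).sum() for f,m,_ in ms)
    x0=[x,y,0,0]
    r=minimize(lc,x0,method="Nelder-Mead",options=dict(maxiter=200,initial_simplex=[x0]+[[x0[j]+(.01 if j<2 else .15)*(i==j) for j in range(4)] for i in range(4)]))
    print(nm,[m[2] for m in ms],round(lc(x0),1),round(r.fun,1),r.x.round(3))
for k in("bit_case","green_screwdriver"): print(k,[(np.round(d["xyz"],3).tolist(),round(d["score"],2)) for d in env.search_frame(fs[0],k)])
st()
```

```text
away t 66.07 F_pot [-1.3 -0.5 -0. ] M_pot [ 1.75  0.91 -0.77] op 0.899 ff 0.0 q6 84.9
small [np.float64(0.94), np.float64(0.94)] 16.8 10.2 [ 0.539 -0.281  0.026 -0.091]
medium [np.float64(0.91), np.float64(0.86)] 86.4 8.8 [ 0.567 -0.079 -0.005 -0.053]
large [np.float64(0.96), np.float64(0.86)] 71.5 14.0 [ 0.544 -0.186  0.021 -0.051]
bit_case [([0.672, 0.061, 0.029], 0.91)]
green_screwdriver []
 t 66.67 F_pot [-0.6 -0.2 -0.3] M_pot [ 1.68  0.86 -0.84] op 0.895 ff 0.0 q6 84.9
```

```bash
python3 -c "
from workcell import env
print(env.close_job())"
```

```text
the job is handed in; nothing more can be done
None
```

I handed the job in at about 67 s of the 72 s allowed: by the last mask fits, all three pots stand upright in the free halves of their own trays, but the run was not clean – the medium pot first came out with the small one, and the carried large pot later knocked it out of its tray onto the desk, so both had to be set again.

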